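# Start two tea timers by fingertip

## Robot

A 6-joint arm with a two-finger parallel gripper is mounted at the origin on a cart in front of the work surface, level with it; the furniture and walls round the work are solid. World frame = base frame: x ahead of the robot, y to its left, z up, the work surface at z = 0. Lengths are in m, angles in rad, forces in N, time in s.
With the tool pointing down it reaches from about 0.375 to 0.825 m from the base axis. Payload 5.5 kg.
Tool frame: the origin (TCP) lies midway between the tips of the shut fingers; the grasp point (between the pads) lies 19 mm behind it; z points along the fingers, y is the line along which they close (so a half turn about z gives the same grasp; the last joint's range is limited). The gripper opens to 85 mm and grips with 20 to 120 N. Pads are 22 mm wide; open, the fingers measure 114 mm over their backs; the gripper's body (76 mm by 85 mm) begins 54 mm behind the grasp point. The pads swing forward as they close: fully open they stand 13 mm farther back than shut.
Start: joints at [1.129, 0.314, -0.047, 1.21, 0, 1.571], TCP at [0.257, 0.542, 0.231] pointing down, gripper open.
Joint ranges: [-2.67, 2.67], [-0.69, 1.73], [-1.03, 1.25], [-2.08, 2.16], [-1.42, 1.45], [-3.14, 3.14]. Speed limits (rad/s): [2.39, 2.39, 3.01, 3.14, 3.14, 3.14].

## Interface

Orientations are given as a 3x3 rotation matrix whose columns are the frame's x, y, z axes.
In Python, from plant import env gives the robot as it stands.
- The arm moves only by the tool play_rows, never from a script. Its argument "moves" is text: rows parted by semicolons, each of 6 numbers parted by spaces: the shift along the tool's x, y, z in cm, then the turn, a rotation vector about the tool's x, y, z in rad. A call has 1 to 5 rows; each row shifts and turns the commanded pose from where the row before left it, along the tool's axes as they then stand; what a row does not reach is not made up. A row lasts 1/12 s, in which the tool goes at most 41.7 mm and 7.16 degrees, less where a joint would pass 70% of its speed; a pose out of reach is approached as far as the arm can. A call is refused whole if a number of a shift passes 4.17 or a number of a turn 0.125, either way. A call with a gripper value outside its range is refused whole. "claw" is the closure in counts, from 0 (fully open) to 255 (shut), set as the call begins (left out, the last holds). The fingers move at their own pace and stop on an object; "force" is the grip in N (left out, the last holds). Time passes only in rows, so rows that do not move let the fingers close. It gives the time, the measured TCP pose, the force, the opening and the grip force at its end, in the units of the state.
- env.sense(): the state, without advancing time (a new reading comes with each control period).
- env.read_camera(name): name is "scene" or "top" or "wrist"; returns (picture, depth): 384x512x3 uint8, red, green, blue; 384x512 float32, m along the optical axis (not along the pixel's ray), 0 where there is no reading.
- env.camera_info(name): a dict with "fovy" (degrees; the focal length in pixels is half the picture's height over the tangent of half this angle, whatever the lens; pixels are square), "cx", "cy" (the principal point, pixels), "dist" ([k1, k2, p1, p2, k3] as OpenCV has them; the pictures are not rectified), "position" and "attitude" of the camera in the world. Camera axes: x right, y up, looking along -z (the intrinsics and any distortion apply to the point x, -y, -z); pixel columns grow to the right and rows downward; lengths in m; the calibration is good to about 2 mm. A picture is of the moment at which its call begins: read the wrist's pose just before it. camera_info takes no time and is no camera call; for the wrist camera it gives the pose at the moment of the call.
- env.job_done(): hands the job in; it is judged then, once.
The state is a dict: "clock": time; "q": joint angles; "dq": joint speeds; "effort": joint torques, N m; "ee_pos": TCP position; "tcp_rot": TCP orientation; "force": force on the tool from outside, world axes, zero at the start; "moment": the same for the moment, N m; "opening": finger opening in m; "grasp_force": force on a finger pad.
Only numpy, scipy, OpenCV 4.12 (cv2) and the standard library are available. Lean on these libraries where they do the work, as an engineer would, in place of code of your own. Each camera call takes 0.05 s, during which the arm holds its last target. There are 200 camera calls.

## Task

Two mugs of tea have just been poured and need timing: with the fingertips, press down the button of the yellow kitchen timer, and then that of the blue one, gently, until each is fully in (it stays in). Leave the red and green timers unpressed, and do not lift or shift any timer or anything else on the cabinet; finish clear of everything.

Things in the scene. Friction and masses are not known exactly. Their poses are not given: they have to be found in the camera images.
- yellow_timer: kitchen timer with a yellow button: a loose round black puck 66 mm across and 36 mm high (0.1 to 0.25 kg) that stands on the surface; origin at the centre of its underside, z up along its axis; the button is in the middle of its top
- yellow_top (a point): centre of the top face of the yellow button, a flat round cap 34 mm across; stands 48 mm above the surface (12 mm proud of the puck) when the button is out, 40 mm (4 mm proud) when fully in; the point moves with the button
- yellow_button (a joint): how far the yellow button is pressed in, m: 0 = out (all start so), 0.008 = fully in, against a stop; it slides straight down, takes about 3 N to move, and stays in when let go (no return spring); its cap is soft and gives a further 1 mm per 4 N under the finger, up to 4 mm, springing back when let go, so the finger goes down about 9 to 10 mm in all for the whole travel
- blue_timer: kitchen timer with a blue button: a loose round black puck 66 mm across and 36 mm high (0.1 to 0.25 kg) that stands on the surface; origin at the centre of its underside, z up along its axis; the button is in the middle of its top
- blue_top (a point): centre of the top face of the blue button, a flat round cap 34 mm across; stands 48 mm above the surface (12 mm proud of the puck) when the button is out, 40 mm (4 mm proud) when fully in; the point moves with the button
- blue_button (a joint): how far the blue button is pressed in, m: 0 = out (all start so), 0.008 = fully in, against a stop; it slides straight down, takes about 3 N to move, and stays in when let go (no return spring); its cap is soft and gives a further 1 mm per 4 N under the finger, up to 4 mm, springing back when let go, so the finger goes down about 9 to 10 mm in all for the whole travel
- red_timer: kitchen timer with a red button: a loose round black puck 66 mm across and 36 mm high (0.1 to 0.25 kg) that stands on the surface; origin at the centre of its underside, z up along its axis; the button is in the middle of its top
- red_top (a point): centre of the top face of the red button, a flat round cap 34 mm across; stands 48 mm above the surface (12 mm proud of the puck) when the button is out, 40 mm (4 mm proud) when fully in; the point moves with the button
- red_button (a joint): how far the red button is pressed in, m: 0 = out (all start so), 0.008 = fully in, against a stop; it slides straight down, takes about 3 N to move, and stays in when let go (no return spring); its cap is soft and gives a further 1 mm per 4 N under the finger, up to 4 mm, springing back when let go, so the finger goes down about 9 to 10 mm in all for the whole travel
- green_timer: kitchen timer with a green button: a loose round black puck 66 mm across and 36 mm high (0.1 to 0.25 kg) that stands on the surface; origin at the centre of its underside, z up along its axis; the button is in the middle of its top
- green_top (a point): centre of the top face of the green button, a flat round cap 34 mm across; stands 48 mm above the surface (12 mm proud of the puck) when the button is out, 40 mm (4 mm proud) when fully in; the point moves with the button
- green_button (a joint): how far the green button is pressed in, m: 0 = out (all start so), 0.008 = fully in, against a stop; it slides straight down, takes about 3 N to move, and stays in when let go (no return spring); its cap is soft and gives a further 1 mm per 4 N under the finger, up to 4 mm, springing back when let go, so the finger goes down about 9 to 10 mm in all for the whole travel
- striped_mug: white mug with coloured stripes, 93 x 127 x 96 mm high, standing behind the timers; loose, to be left alone; origin at surface level under the middle of its whole extent, handle included; z up
- orange_mug: plain orange-red mug, 82 x 115 x 90 mm high, standing behind the timers; loose, to be left alone; origin at surface level under the middle of its whole extent, handle included; z up
- big_jar: glass storage jar with a red lid, 89 mm across, 166 mm high, at the back; loose, to be left alone; origin at surface level under the middle of its whole extent, handle included; z up
- bottle: bottle with a gold cap, 62 mm across, 237 mm high, in the back right corner; loose, to be left alone; origin at surface level under the middle of its whole extent, handle included; z up
- carafe: glass coffee carafe with a black lid and handle, 120 x 161 x 116 mm high, at the back left; loose, to be left alone; origin at surface level under the middle of its whole extent, handle included; z up
- tea_box: small dark carton, 60 x 67 x 76 mm high, at the right-hand edge; loose, to be left alone; origin at surface level under the middle of its whole extent, handle included; z up

How it is judged:
On the way, in this order (a step that is already met when the one before it is completed fails the run):
1. a fingertip has pressed the yellow button in by more than 6 of its 8 mm (value of joint yellow_button above 0.006 m and contact force between the fingers and yellow_timer above 0.3 N), for 0.05 s.
2. then a fingertip has pressed the blue button in by more than 6 of its 8 mm (value of joint blue_button above 0.006 m and contact force between the fingers and blue_timer above 0.3 N), for 0.05 s.
At the end, for the whole second after the job is handed in: Yellow and blue buttons in by more than 6 mm, red and green out (under 1 mm); every timer upright (0.1 rad), at rest and within 15 mm of where it stood; mugs, jar, bottle, carafe and carton within 20 mm of where they stood and upright (value of joint each of yellow_button, blue_button above 0.006 m and value of joint each of red_button, green_button below 0.001 m and distance of each of yellow_timer, blue_timer, red_timer, green_timer from where it was at the start of the episode below 0.015 m and angle between each of yellow_timer, blue_timer, red_timer, green_timer's own z axis and vertical below 0.1 rad and linear speed of each of yellow_timer, blue_timer, red_timer, green_timer below 0.01 m/s and distance of each of striped_mug, orange_mug, big_jar, bottle, carafe, tea_box from where it was at the start of the episode below 0.02 m and angle between each of striped_mug, orange_mug, big_jar, bottle, carafe, tea_box's own z axis and vertical below 0.2 rad); the robot touches nothing.
It fails at once if the red or the green button is pressed in by more than 1 mm (value of joint any of red_button, green_button above 0.001 m).
It fails at once if a timer is lifted more than 8 mm (height (world z) of any of yellow_timer, blue_timer, red_timer, green_timer above 0.008 m).
It fails at once if a timer is shoved more than 15 mm from its place (distance of any of yellow_timer, blue_timer, red_timer, green_timer from where it was at the start of the episode above 0.015 m).
It fails at once if a timer is pressed with more than 30 N (contact force between any of the fingers, the arm and yellow_timer above 30 N or contact force between any of the fingers, the arm and blue_timer above 30 N or contact force between any of the fingers, the arm and red_timer above 30 N or contact force between any of the fingers, the arm and green_timer above 30 N).
It fails at once if a mug, the jar, the bottle, the carafe or the carton is moved more than 20 mm or tipped (distance of any of striped_mug, orange_mug, big_jar, bottle, carafe, tea_box from where it was at the start of the episode above 0.02 m or angle between any of striped_mug, orange_mug, big_jar, bottle, carafe, tea_box's own z axis and vertical above 0.2 rad).
It also fails if it takes over 46 s, if anything falls off the work surface, if the arm or the gripper's body presses on something with over 40 N, if the wrist force passes 120 N, or if a joint passes its speed limit or range.

## Working session

There is one attempt and no reset: what is moved stays moved. The work goes in short steps, Python scripts to look and compute and a tool call to move; the robot and the scene stay as the last step left them, time stands still between calls to the robot, and variables do not carry over. Pictures are saved under pics/ and viewed, at most 10 in all, crops included, and the job is handed in when it is done.

Besides the shell and the picture viewer there is one more tool, called after "Emit:" by a JSON object that holds its "name" and its "arguments", one argument or row to a line. play_rows: Moves the arm, as the interface text tells. Its arguments: {"type":"object","properties":{"moves":{"type":"string"},"claw":{"type":"number"},"force":{"type":"number"}},"required":["moves"]}

```bash
mkdir -p pics; cat > h.py <<'E'
import numpy as np, cv2
from plant import env
def cam(n):
    i=env.camera_info(n); im,d=env.read_camera(n); return i,im,d
def world(i,d,u,v,r=2):
    f=192/np.tan(np.radians(i["fovy"])/2)
    K=np.array([[f,0,i["cx"]],[0,f,i["cy"]],[0,0,1.]])
    p=cv2.undistortPoints(np.array([[[u,v]]],float),K,np.array(i["dist"],float))[0,0]
    w=d[int(v)-r:int(v)+r+1,int(u)-r:int(u)+r+1]; z=np.median(w[w>0])
    return np.array(i["position"])+np.array(i["attitude"]).reshape(3,3)@np.array([p[0]*z,-p[1]*z,-z])
E
python3 - <<'E'
from h import *
i,im,d=cam("top"); j,im2,d2=cam("scene")
print(i); print(env.sense())
cv2.imwrite("pics/top.png",im[:,:,::-1]); cv2.imwrite("pics/scene.png",im2[:,:,::-1])
np.savez("top.npz",d=d,im=im)
E
```

```text
{'fovy': 51.65173472968975, 'cx': 255.1133652385035, 'cy': 193.50580925171192, 'dist': array([-0.03033337,  0.        ,  0.        ,  0.        ,  0.        ]), 'position': array([ 0.42408303, -0.00311104,  1.11053186]), 'attitude': array([[ 0.00490407,  0.9918448 , -0.12735714],
       [-0.99996716,  0.00404221, -0.00702485],
       [-0.00645275,  0.12738741,  0.99183205]])}
{'clock': 0.1, 'q': array([ 1.12898613e+00,  3.14148927e-01, -4.79854650e-02,  1.21020441e+00,
       -8.26359026e-06,  1.57078741e+00]), 'dq': array([ 2.01614160e-04, -2.91726515e-03,  2.51191722e-03,  8.90461376e-04,
       -9.11367386e-05,  1.71108125e-04]), 'effort': array([ 3.56505889e-04, -5.40766203e+01,  3.40540802e+01,  1.12260139e-02,
        3.44128352e-07,  1.62640094e-05]), 'ee_pos': array([0.25632344, 0.5419107 , 0.23052181]), 'tcp_rot': array([[-9.03982966e-01,  4.27567974e-01, -6.52055011e-04],
       [ 4.27568472e-01,  9.03981885e-01, -1.39789643e-03],
       [-8.24982533e-06, -1.54247272e-03, -9.99998810e-01]]), 'force': array([-0.98895313,  0.27179361, -0.19172036]), 'moment': array([-0.02145573,  0.0115273 , -0.00951618]), 'grasp_force': 0.0, 'opening': 0.08526108657394509}
```

View pics/top.png

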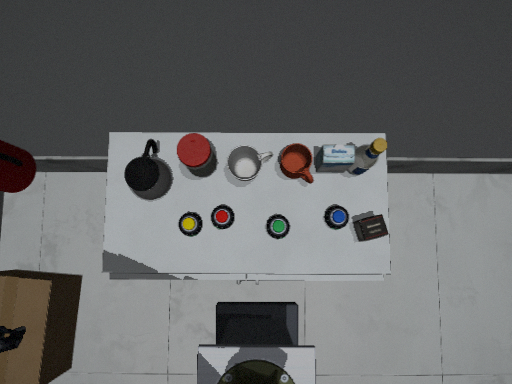

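View pics/scene.png

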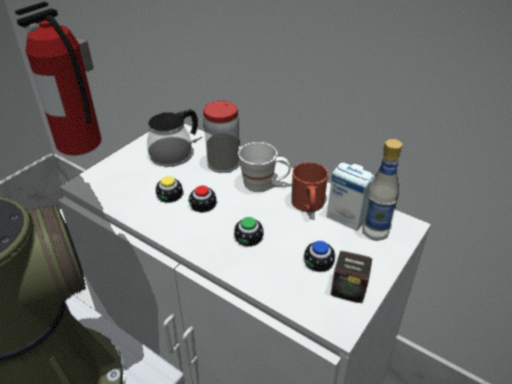

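The top view shows the buttons at yellow (190,224), red (222,216), green (278,226) and blue (339,216). The carton is at (371,228), to the right of blue.

```bash
python3 - <<'E'
from h import *
i=env.camera_info("top"); a=np.load("top.npz"); d,im=a["d"],a["im"]
hsv=cv2.cvtColor(im,cv2.COLOR_RGB2HSV)
for n,u,v in [("yellow",190,224),("red",222,216),("green",278,226),("blue",339,216)]:
    h0=int(hsv[v,u,0]); H=hsv[v-14:v+15,u-14:u+15].astype(int)
    dh=abs(H[...,0]-h0); m=(np.minimum(dh,180-dh)<10)&(H[...,1]>130)&(H[...,2]>70)
    y,x=np.nonzero(m); cu,cv_=x.mean()+u-14,y.mean()+v-14
    print(n,m.sum(),cu.round(1),cv_.round(1),world(i,d,cu,cv_).round(4))
for p in [(371,222),(365,225),(245,160),(295,160),(315,182),(205,180),(240,240),(195,150)]: print(p,world(i,d,*p).round(3))
b=cv2.resize(im[190:250,160:400,::-1],None,fx=3.3,fy=3.3,interpolation=cv2.INTER_CUBIC);cv2.imwrite("pics/crop.png",b)
E
```

```text
yellow 116 188.5 223.4 [0.4791 0.1824 0.0491]
red 114 221.3 216.0 [0.4992 0.0947 0.0484]
green 109 278.0 225.6 [ 0.4742 -0.0573  0.0482]
blue 116 338.3 216.2 [ 0.5    -0.2189  0.0481]
(371, 222) [ 0.483 -0.298  0.077]
(365, 225) [ 0.475 -0.282  0.076]
(245, 160) [0.661 0.034 0.01 ]
(295, 160) [ 0.662 -0.108  0.008]
(315, 182) [ 0.6   -0.165  0.001]
(205, 180) [ 0.605  0.147 -0.   ]
(240, 240) [0.436 0.046 0.001]
(195, 150) [0.652 0.151 0.167]
```

View pics/crop.png

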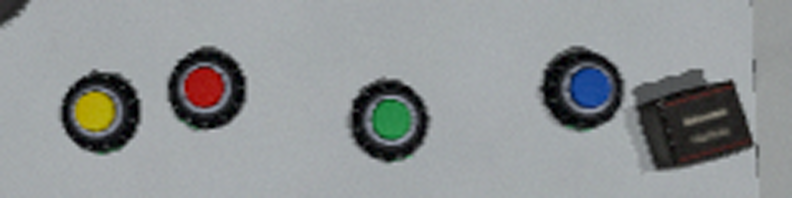

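Button-top heights come out at 48–49 mm and the reach is about 0.51–0.55 m, which match the spec. I'll close the fingers and go over yellow at the present height.

Emit:
{"name": "play_rows", "arguments": {
  "moves": "-2.9 -1.9 0 0 0 0;-2.9 -1.9 0 0 0 0;-2.9 -1.9 0 0 0 0;-2.9 -1.9 0 0 0 0;-2.9 -1.9 0 0 0 0",
  "claw": 255,
  "force": 30
}}

```text
clock: 0.52
ee_pos: [0.3473, 0.3929, 0.2309]
tcp_rot: [[-0.904, 0.427, -0.0], [0.427, 0.904, -0.001], [0.0, -0.001, -1.0]]
force: [0.8, 0.0, -0.1]
opening: 0.0255
grasp_force: 0.0
```

Emit:
{"name": "play_rows", "arguments": {
  "moves": "-2.9 -1.9 0 0 0 0;-2.9 -1.9 0 0 0 0;-2.9 -1.9 0 0 0 0;-2.9 -1.9 0 0 0 0;-2.9 -1.9 0 0 0 0"
}}

```text
clock: 0.93
ee_pos: [0.4378, 0.2449, 0.231]
tcp_rot: [[-0.904, 0.427, -0.0], [0.427, 0.904, -0.0], [0.0, -0.0, -1.0]]
force: [1.0, -0.2, -0.8]
opening: 0.0002
grasp_force: 0.0
```

Emit:
{"name": "play_rows", "arguments": {
  "moves": "-2.9 -1.9 0 0 0 0;-2.9 -1.9 0 0 0 0;0 0 3 0 0 0;0 0 3 0 0 0;0 0 0 0 0 0"
}}

```text
clock: 1.35
ee_pos: [0.4703, 0.1852, 0.1661]
tcp_rot: [[-0.903, 0.429, -0.008], [0.429, 0.903, -0.003], [0.006, -0.006, -1.0]]
force: [-2.0, -0.4, -0.8]
opening: 0.0004
grasp_force: 0.0
```

```bash
cat > s.py <<'E'
from h import *
import sys
t=np.array([float(x) for x in sys.argv[1:4]])
s=env.sense(); R=np.array(s["tcp_rot"])
print(s["clock"],s["ee_pos"].round(4),"q",s["q"].round(2),"F",s["force"].round(2),"tool cm",(100*R.T@(t-s["ee_pos"])).round(2),"tilt",R[:,2].round(4))
E
python3 s.py 0.479 0.1824 0.06
```

```text
1.35 [0.4703 0.1852 0.1661] q [ 0.38  0.18 -0.37  1.03  0.    0.82] F [-1.98 -0.36 -0.78] tool cm [-0.97  0.19 10.61] tilt [-0.0081 -0.0031 -1.    ]
```

Emit:
{"name": "play_rows", "arguments": {
  "moves": "0 0 3 0 0 0;0 0 3 0 0 0;0 0 2 0 0 0;0 0 0 0 0 0;0 0 0 0 0 0"
}}

```text
clock: 1.77
ee_pos: [0.4729, 0.1876, 0.0915]
tcp_rot: [[-0.904, 0.427, -0.002], [0.427, 0.904, -0.001], [0.001, -0.002, -1.0]]
force: [0.0, 0.3, -0.0]
opening: -0.0004
grasp_force: 0.0
```

```bash
python3 s.py 0.479 0.1824 0.06; python3 - <<'E'
from h import *
i,im,d=cam("wrist"); cv2.imwrite("pics/w1.png",im[:,:,::-1])
hsv=cv2.cvtColor(im,cv2.COLOR_RGB2HSV)
m=(abs(hsv[...,0].astype(int)-28)<8)&(hsv[...,1]>130)&(hsv[...,2]>70)
P=[world(i,d,u,v,0) for v,u in zip(*np.nonzero(m)) if d[v,u]>0]; P=np.array(P)
P=P[abs(P[:,2]-.048)<.006]; print(len(P),P.min(0),P.max(0),P.mean(0))
E
```

```text
1.7667 [0.4729 0.1876 0.0915] q [ 0.38  0.25 -0.47  0.85 -0.    0.82] F [ 0.01  0.29 -0.03] tool cm [-0.78 -0.2   3.15] tilt [-2.e-03 -8.e-04 -1.e+00]
1727 [0.46164905 0.16746572 0.04203153] [0.49406474 0.20063996 0.0493349 ] [0.47447935 0.18548172 0.04689582]
```

View pics/w1.png

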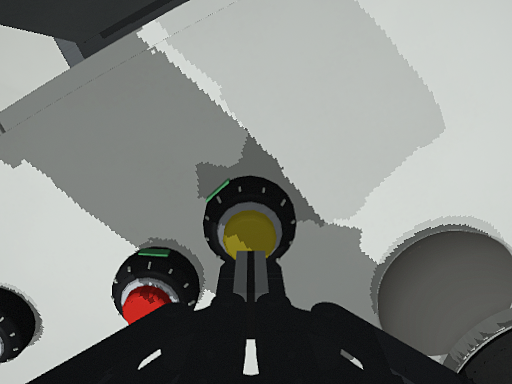

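The wrist view shows the yellow cap at (249,232), just beyond the fingertips at (250,258), and red at (145,303) well to the side. The measured cap centre is about (0.478, 0.183), which agrees with the top camera. I'll centre over it and descend.

Emit:
{"name": "play_rows", "arguments": {
  "moves": "-0.7 -0.2 0 0 0 0;0 0 1.5 0 0 0;0 0 1.5 0 0 0;0 0 0 0 0 0;0 0 0 0 0 0"
}}

```text
clock: 2.23
ee_pos: [0.4797, 0.1826, 0.0623]
tcp_rot: [[-0.904, 0.428, 0.001], [0.428, 0.904, 0.0], [-0.0, 0.0, -1.0]]
force: [-0.3, 0.0, -0.0]
opening: -0.0006
grasp_force: 0.0
```

```bash
python3 s.py 0.479 0.183 0.048
```

```text
2.2333 [0.4797 0.1826 0.0623] q [ 0.36  0.29 -0.5   0.79 -0.    0.81] F [-0.27  0.02 -0.03] tool cm [0.08 0.   1.43] tilt [ 6.e-04  1.e-04 -1.e+00]
```

Centred. I'll press slowly down to about 0.044 first.

Emit:
{"name": "play_rows", "arguments": {
  "moves": "0 0 0.6 0 0 0;0 0 0.4 0 0 0;0 0 0.4 0 0 0;0 0 0.3 0 0 0;0 0 0 0 0 0"
}}

```text
clock: 2.65
ee_pos: [0.4796, 0.1829, 0.0442]
tcp_rot: [[-0.904, 0.428, 0.001], [0.428, 0.904, 0.0], [-0.001, 0.001, -1.0]]
force: [0.7, 0.4, 2.1]
opening: -0.0004
grasp_force: 0.9
```

Emit:
{"name": "play_rows", "arguments": {
  "moves": "0 0 0.2 0 0 0;0 0 0.2 0 0 0;0 0 0 0 0 0;0 0 0 0 0 0"
}}

```text
clock: 2.98
ee_pos: [0.4794, 0.1828, 0.0404]
tcp_rot: [[-0.904, 0.428, 0.001], [0.428, 0.904, 0.0], [-0.0, 0.0, -1.0]]
force: [0.9, 0.6, 1.9]
opening: -0.0
grasp_force: 0.9
```

Emit:
{"name": "play_rows", "arguments": {
  "moves": "0 0 0.1 0 0 0;0 0 0.1 0 0 0;0 0 0 0 0 0;0 0 0 0 0 0"
}}

```text
clock: 3.32
ee_pos: [0.4794, 0.1828, 0.0386]
tcp_rot: [[-0.904, 0.428, 0.001], [0.428, 0.904, 0.0], [-0.0, 0.0, -1.0]]
force: [0.4, 0.2, 5.7]
opening: -0.0002
grasp_force: 2.6
```

The force has risen past the 3 N slide force, so the stop is met. I'll go a touch more, then retract straight up to 0.2 m.

Emit:
{"name": "play_rows", "arguments": {
  "moves": "0 0 0.05 0 0 0;0 0 0 0 0 0;0 0 -0.5 0 0 0;0 0 -1.5 0 0 0;0 0 -3 0 0 0"
}}

```text
clock: 3.73
ee_pos: [0.4755, 0.1813, 0.0851]
tcp_rot: [[-0.904, 0.428, -0.008], [0.428, 0.904, -0.003], [0.006, -0.006, -1.0]]
force: [-0.4, -0.2, 0.7]
opening: 0.0003
grasp_force: 0.0
```

Emit:
{"name": "play_rows", "arguments": {
  "moves": "0 0 -4 0 0 0;0 0 -4 0 0 0;0 0 -3 0 0 0;0 0 0 0 0 0;0 0 0 0 0 0"
}}

```text
clock: 4.15
ee_pos: [0.4798, 0.183, 0.1996]
tcp_rot: [[-0.904, 0.428, 0.003], [0.428, 0.904, 0.001], [-0.002, 0.002, -1.0]]
force: [0.4, -0.8, -0.1]
opening: 0.0001
grasp_force: 0.0
```

```bash
python3 s.py 0.5 -0.219 0.19; cat > m.py <<'E'
from h import *
i,im,d=cam("wrist"); hsv=cv2.cvtColor(im,cv2.COLOR_RGB2HSV).astype(int)
for n,h0 in [("yellow",28),("blue",110),("red",0),("green",70)]:
    dh=abs(hsv[...,0]-h0); m=(np.minimum(dh,180-dh)<12)&(hsv[...,1]>130)&(hsv[...,2]>60)
    P=np.array([world(i,d,u,v,0) for v,u in zip(*np.nonzero(m)) if d[v,u]>0]).reshape(-1,3)
    P=P[(P[:,2]>.034)&(P[:,2]<.056)&(abs(P[:,0]-.485)<.04)]
    if len(P)>50: print(n,len(P),((P.min(0)+P.max(0))/2).round(4),np.median(P,0).round(4))
E
python3 m.py
```

```text
4.15 [0.4798 0.183  0.1996] q [ 0.36  0.17 -0.31  1.09  0.    0.81] F [ 0.38 -0.84 -0.13] tool cm [-19.01 -35.48   0.92] tilt [ 0.0027  0.0011 -1.    ]
yellow 906 [0.4776 0.1837 0.0384] [0.477  0.1842 0.0393]
red 908 [0.4997 0.0927 0.0418] [0.4964 0.0975 0.0469]
green 651 [ 0.4723 -0.0563  0.0427] [ 0.4715 -0.0541  0.0471]
```

Yellow is in (top at 39 mm) and hasn't shifted. On to blue, travelling at 0.2 m height.

Emit:
{"name": "play_rows", "arguments": {
  "moves": "-1.6 -3 0 0 0 0;-1.6 -3 0 0 0 0;-1.6 -3 0 0 0 0;-1.6 -3 0 0 0 0;-1.6 -3 0 0 0 0"
}}

```text
clock: 4.62
ee_pos: [0.4852, 0.0114, 0.1956]
tcp_rot: [[-0.904, 0.427, -0.004], [0.427, 0.904, -0.0], [0.004, -0.002, -1.0]]
force: [0.7, 0.1, -0.4]
opening: 0.0
grasp_force: 0.0
```

Emit:
{"name": "play_rows", "arguments": {
  "moves": "-1.6 -3 0 0 0 0;-1.6 -3 0 0 0 0;-1.6 -3 0 0 0 0;-1.6 -3 0 0 0 0;-1.6 -3 0 0 0 0"
}}

```text
clock: 5.03
ee_pos: [0.4935, -0.1581, 0.1955]
tcp_rot: [[-0.904, 0.428, -0.004], [0.428, 0.904, 0.001], [0.004, -0.0, -1.0]]
force: [1.2, 0.9, -1.1]
opening: 0.0003
grasp_force: 0.0
```

Emit:
{"name": "play_rows", "arguments": {
  "moves": "-1.6 -3 0 0 0 0;-1.4 -2.5 0 0 0 0;0 0 3 0 0 0;0 0 0 0 0 0;0 0 0 0 0 0"
}}

```text
clock: 5.45
ee_pos: [0.4961, -0.2184, 0.1647]
tcp_rot: [[-0.904, 0.428, -0.007], [0.428, 0.904, 0.003], [0.008, 0.0, -1.0]]
force: [0.3, 0.9, 0.4]
opening: -0.0002
grasp_force: 0.0
```

```bash
python3 s.py 0.5 -0.219 0.06; python3 m.py
```

```text
5.45 [ 0.4961 -0.2184  0.1647] q [-0.41  0.25 -0.29  1.04  0.    0.03] F [0.33 0.86 0.36] tool cm [-0.46  0.11 10.47] tilt [-0.0069  0.0033 -1.    ]
blue 1230 [ 0.4988 -0.2199  0.0431] [ 0.4974 -0.2192  0.0472]
green 1333 [ 0.4725 -0.0579  0.0467] [ 0.4721 -0.0588  0.0471]
```

Emit:
{"name": "play_rows", "arguments": {
  "moves": "0 0 3 0 0 0;0 0 3 0 0 0;0 0 3 0 0 0;0 0 0 0 0 0;0 0 0 0 0 0"
}}

```text
clock: 5.92
ee_pos: [0.498, -0.2181, 0.0775]
tcp_rot: [[-0.905, 0.426, -0.003], [0.426, 0.905, 0.001], [0.003, 0.0, -1.0]]
force: [-0.1, -0.0, 1.1]
opening: -0.0001
grasp_force: 0.0
```

```bash
python3 s.py 0.499 -0.219 0.06; python3 m.py; python3 s.py 0.499 -0.219 0.06
```

```text
5.9167 [ 0.498  -0.2181  0.0775] q [-0.41  0.32 -0.4   0.85  0.    0.03] F [-0.1  -0.03  1.05] tool cm [-0.14 -0.04  1.75] tilt [-0.003   0.0014 -1.    ]
blue 1990 [ 0.5009 -0.2214  0.0418] [ 0.4938 -0.2166  0.047 ]
green 1881 [ 0.4728 -0.0636  0.0436] [ 0.4703 -0.0646  0.047 ]
5.9667 [ 0.4995 -0.2189  0.079 ] q [-0.41  0.32 -0.4   0.85  0.    0.03] F [ 0.07 -0.33  0.46] tool cm [ 0.04 -0.03  1.9 ] tilt [ 0.e+00  1.e-04 -1.e+00]
```

Centred over blue at z = 0.079. Descending and pressing.

Emit:
{"name": "play_rows", "arguments": {
  "moves": "0 0 1.3 0 0 0;0 0 0.9 0 0 0;0 0 0.7 0 0 0;0 0 0.4 0 0 0;0 0 0 0 0 0"
}}

```text
clock: 6.38
ee_pos: [0.4997, -0.2196, 0.0451]
tcp_rot: [[-0.904, 0.427, 0.001], [0.427, 0.904, -0.0], [-0.001, 0.0, -1.0]]
force: [0.8, 0.2, 1.5]
opening: -0.0
grasp_force: 0.7
```

Emit:
{"name": "play_rows", "arguments": {
  "moves": "0 0 0.2 0 0 0;0 0 0.2 0 0 0;0 0 0.1 0 0 0;0 0 0 0 0 0;0 0 0 0 0 0"
}}

```text
clock: 6.8
ee_pos: [0.4995, -0.2196, 0.0401]
tcp_rot: [[-0.904, 0.428, 0.001], [0.428, 0.904, -0.0], [-0.001, 0.0, -1.0]]
force: [0.8, 0.1, 3.4]
opening: -0.0001
grasp_force: 1.2
```

Emit:
{"name": "play_rows", "arguments": {
  "moves": "0 0 0.1 0 0 0;0 0 0.1 0 0 0;0 0 0 0 0 0;0 0 0 0 0 0"
}}

```text
clock: 7.13
ee_pos: [0.4996, -0.2196, 0.0383]
tcp_rot: [[-0.904, 0.428, 0.001], [0.428, 0.904, -0.0], [-0.001, 0.0, -1.0]]
force: [0.1, 0.8, 6.3]
opening: -0.0003
grasp_force: 3.2
```

At the stop; retracting.

Emit:
{"name": "play_rows", "arguments": {
  "moves": "0 0 0.05 0 0 0;0 0 0 0 0 0;0 0 -0.5 0 0 0;0 0 -1.5 0 0 0;0 0 -3 0 0 0"
}}

```text
clock: 7.55
ee_pos: [0.4954, -0.2181, 0.0843]
tcp_rot: [[-0.904, 0.428, -0.008], [0.428, 0.904, 0.003], [0.008, -0.001, -1.0]]
force: [0.2, 1.1, -0.7]
opening: -0.0005
grasp_force: 0.0
```

Emit:
{"name": "play_rows", "arguments": {
  "moves": "0 0 -4 0 0 0;0 0 -4 0 0 0;0 0 -3 0 0 0;0 0 0 0 0 0;0 0 0 0 0 0"
}}

```text
clock: 7.97
ee_pos: [0.4998, -0.22, 0.1989]
tcp_rot: [[-0.904, 0.428, 0.002], [0.428, 0.904, -0.002], [-0.003, -0.0, -1.0]]
force: [-0.8, 0.5, -0.7]
opening: 0.0003
grasp_force: 0.0
```

```bash
python3 s.py 0.5 -0.219 0.19; python3 m.py; python3 - <<'E'
from h import *
i,im,d=cam("scene"); cv2.imwrite("pics/end.png",im[:,:,::-1])
i,im,d=cam("top")
for n,u,v in [("yellow",188.5,223.4),("red",221.3,216),("green",278,225.6)]: print(n,world(i,d,u,v).round(4))
E
```

```text
7.9667 [ 0.4998 -0.22    0.1989] q [-0.41  0.23 -0.24  1.1  -0.    0.03] F [-0.77  0.54 -0.66] tool cm [0.03 0.1  0.89] tilt [ 0.0025 -0.0015 -1.    ]
blue 883 [ 0.4984 -0.2198  0.0386] [ 0.4979 -0.2196  0.0392]
green 1063 [ 0.4724 -0.0581  0.0468] [ 0.4719 -0.0584  0.0471]
yellow [0.4794 0.184  0.0397]
red [0.4993 0.0948 0.0486]
green [ 0.4743 -0.0571  0.0488]
```

View pics/end.png

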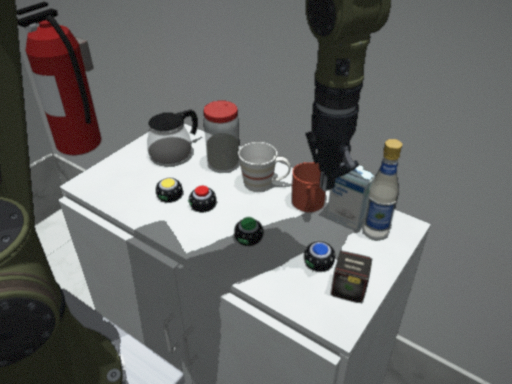

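In the final view the yellow (169,185) and blue (320,250) caps are low, and red and green still stand proud. Nothing has moved and the gripper is clear, so I'll hand it in.

```bash
python3 -c "
from plant import env; print(env.job_done())"
```

```text
the job is handed in; nothing more can be done
None
```

I pressed the yellow button and then the blue one fully in (tops measured at about 39 mm), left red and green out with nothing visibly moved, ended with the gripper clear at about 0.2 m, and handed in at about 8 s; no verdict was returned.

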